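# Slide a drawer front home into the corner stop

## Robot

A 6-joint arm with a two-finger parallel gripper is mounted at the origin on the work surface. World frame = base frame: x ahead of the robot, y to its left, z up, the work surface at z = 0. Lengths are in mm, angles in rad, forces in N, time in s.
With the tool pointing down it reaches from about 350 to 975 mm from the base axis. Payload 7.1 kg.
Tool frame: the origin (TCP) lies midway between the tips of the shut fingers; the grasp point (between the pads) lies 19 mm behind it; z points along the fingers, y is the line along which they close (so a half turn about z gives the same grasp; the last joint's range is limited). The gripper opens to 88 mm and grips with 3 to 60 N. Pads are 20 mm wide; open, the fingers measure 115 mm over their backs; the gripper's body (75 mm by 178 mm) begins 61 mm behind the grasp point.
Start: joints at [1.094, 0.423, 1.63, -0, 1.089, -0.019], TCP at [276.202, 560.64, 222.675] pointing down, gripper open.
Joint ranges: [-3, 3], [-0.9, 2.11], [0.09, 2.58], [-1.31, 4.45], [0.11, 2.69], [-2.54, 2.54]. Speed limits (rad/s): [2.39, 2.39, 3.01, 3.14, 3.14, 3.14].

## Interface

Orientations are given as a rotation vector (axis times angle).
In Python, from workcell import ctrl gives the robot as it stands.
- The arm moves only by the shell command python3 -m inch 'ROWS' [OPENING]. ROWS is JSON, a list of rows, each an object with "xyz": the shift along the tool's x, y, z in mm, a list of three; "rot": the turn, a rotation vector about the tool's x, y, z in rad, a list of three. In form: [{"xyz": [dx, dy, dz], "rot": [ax, ay, az]}, ...]. A call has 1 to 12 rows; each row is the pose to reach, as a shift and turn from the pose commanded when the call began, along the tool's axes at that moment; what a row does not reach only later rows make up. A row lasts 1/12 s, in which the tool goes at most 41.7 mm and 7.16 degrees, less where a joint would pass 70% of its speed; a pose out of reach is approached as far as the arm can. A call with a gripper value outside its range is refused whole. OPENING is the closure in counts, from 0 (fully open) to 255 (shut), set as the call begins (- or left out, the last holds). The fingers move at their own pace and stop on an object; the grip force is fixed at half the most. Time passes only in rows, so rows that repeat a pose let the fingers close. It gives the time, the measured TCP pose, the force, the opening and the grip force at its end, in the units of the state.
- ctrl.get_obs(): the state, without advancing time (a new reading comes with each control period).
- ctrl.get_image(name): name is "side" or "top" or "wrist"; returns the picture (400x640x3 uint8, red, green, blue); there is no depth.
- ctrl.camera_model(name): a dict with "fx", "fy", "cx", "cy" (pixels), "k1" (the pictures are not rectified: a ray, as slopes to the right and down, at radius r is drawn at 1 + k1 r^2 times it, then the intrinsics apply), "position" and "attitude" of the camera in the world. Camera axes: x right, y up, looking along -z (the intrinsics and any distortion apply to the point x, -y, -z); pixel columns grow to the right and rows downward; lengths in mm; the calibration is good to about 2 mm. A picture is of the moment at which its call begins: read the wrist's pose just before it. camera_model takes no time and is no camera call; for the wrist camera it gives the pose at the moment of the call.
- ctrl.close_job(): hands the job in; it is judged then, once.
The state is a dict: "t": time; "qpos": joint angles; "qvel": joint speeds; "joint_torque": joint torques, N m; "ee_pos": TCP position; "orientation": TCP orientation; "ft_force": force on the tool from outside, world axes, zero at the start; "moment": the same for the moment, N m; "width": finger opening in mm; "grasp_force": force on a finger pad.
Only numpy, scipy, OpenCV 4.12 (cv2) and the standard library are available. Lean on these libraries where they do the work, as an engineer would, in place of code of your own. Each camera call takes 0.05 s, during which the arm holds its last target. There are 200 camera calls.

## Task

Get the white drawer front ready for sanding: push it along the bench with the fingertips until it lies fully home in the wooden corner stop, one long edge flush against the long batten and one short end flush against the short batten. Slide it steadily, flat on the bench, without picking it up or tipping it and without knocking it so that it shoots along. Leave the red tin, the green sanding block and the white bottle where they stand, and finish with the hand clear of everything.

Things in the scene. Friction and masses are not known exactly. Their poses are not given: they have to be found in the camera images.
- panel: loose white drawer front lying flat on the bench: 110 mm (its x) by 200 mm (its y), 18 mm thick, 0.2 to 0.45 kg; a 22 mm wide border stands 2.5 mm proud of its upper face. Origin at the centre of its underside, z up. Half a turn makes no difference. It starts short of both battens and up to 0.3 rad out of line with them.
- corner_stop: L of two brown wooden battens fixed to the bench, each 25 mm wide, 12 mm high. Origin on the bench where the drawer front's centre lies when home. In its frame the long batten's inner face is at x = +55 mm (looks to -x; y from -270 to +125), the short one's at y = +100 mm (looks to -y; x from -95 to +55): push towards +x and +y. +x points away from the robot within 0.3 rad, +y to its left.
- stop_corner (a point): the inner corner of the corner stop, where the inner faces of the two battens meet, at the height of their tops (12 mm, lower than the drawer front); same axes as the corner stop
- filler_tin: loose round red tin with a black lid, 84 mm across, 60 mm high, origin at the centre of its underside; a bystander, standing beyond the long batten or nearer the robot, past the free end of the short batten; always outside the L
- sanding_block: loose sanding block lying flat, green with a thin grey abrasive underside, 65 by 100 mm (its x, y), 26 mm high, origin at the centre of its underside; a bystander, in the other of those two places
- bottle: loose white bottle standing upright, 60 mm across, 170 mm high, origin at the centre of its underside; a bystander, beyond the short batten on its outer side
Mind the look-alikes: they are no part of the job. What is shaped like the panel but purple or turquoise is not meant.

How it is judged:
By the outcome, as a careful person would: the job done as asked, in the order asked, and still so for the second after the job is handed in, with the robot touching nothing.
It also fails if it takes over 70 s, if anything falls off the work surface, if the arm or the gripper's body presses on something with over 40 N, if the wrist force passes 120 N, or if a joint passes its speed limit or range.

## Working session

There is one attempt and no reset: what is moved stays moved. The work goes in short steps, Python scripts to look and compute and a shell command to move; the robot and the scene stay as the last step left them, time stands still between calls to the robot, and variables do not carry over. Pictures are saved under pics/ and viewed, at most 10 in all, crops included, and the job is handed in when it is done.

```bash
mkdir -p pics; ls
python3 - <<'E'
from workcell import ctrl
import cv2,numpy as np
o=ctrl.get_obs();print(o['t'],o['ee_pos'],o['orientation'],o['width'],o['ft_force'])
for n in('top','side'):
    im=ctrl.get_image(n);cv2.imwrite(f'pics/{n}0.png',im[:,:,::-1]);print({k:np.round(v,3).tolist() for k,v in ctrl.camera_model(n).items()})
E
```

```text
pics
0.0 [275.97006373 560.15275259 221.91774484] [-7.12743952e-01 -3.05931181e+00  2.35269746e-03] 87.61462373221795 [-0.14192072  0.68974135  0.69955515]
{'fx': 362.496, 'fy': 362.496, 'cx': 322.225, 'cy': 199.391, 'k1': -0.05, 'position': [301.922, 100.007, 1019.146], 'attitude': [0.164, -0.175, -1.602]}
{'fx': 411.786, 'fy': 411.786, 'cx': 317.012, 'cy': 199.231, 'k1': -0.082, 'position': [98.789, -649.874, 543.328], 'attitude': [1.026, -0.268, -0.452]}
```

View pics/top0.png

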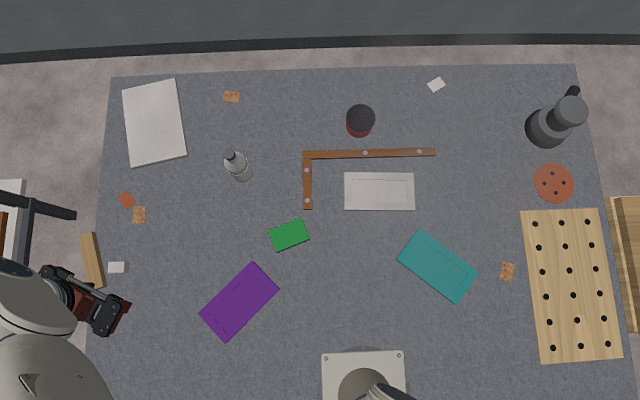

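View pics/side0.png

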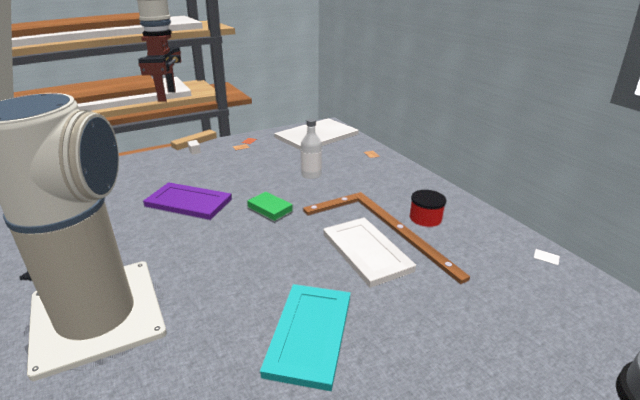

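The top view shows the white panel at about (344–415, 172–210). The L of battens has its corner near (303, 152), its long arm running to (435, 152) and its short arm to (308, 210). The block is at (289, 235), the tin at (360, 120) and the bottle at (236, 165).

```bash
cat > h.py <<'E'
import numpy as np,cv2
from scipy.spatial.transform import Rotation as R
def cast(cm,px,z):
    K=np.array([[cm['fx'],0,cm['cx']],[0,cm['fy'],cm['cy']],[0,0,1.]])
    p=cv2.undistortPoints(np.array(px,float).reshape(-1,1,2),K,np.array([cm['k1'],0,0,0.]))[:,0]
    d=R.from_rotvec(cm['attitude']).apply(np.c_[p[:,0],-p[:,1],-np.ones(len(p))])
    o=np.array(cm['position']);return (o+d*((z-o[2])/d[:,2])[:,None])[:,:2]
def biggest(m):
    c=max(cv2.findContours(m.astype(np.uint8),cv2.RETR_EXTERNAL,cv2.CHAIN_APPROX_NONE)[0],key=cv2.contourArea);return c[:,0]
def brown(im):
    h=cv2.cvtColor(im,cv2.COLOR_RGB2HSV);return (h[...,0]<18)&(h[...,1]>100)&(h[...,2]>60)
def white(im):
    h=cv2.cvtColor(im,cv2.COLOR_RGB2HSV);return (h[...,1]<40)&(h[...,2]>165)
E
python3 - <<'E'
from h import *
from workcell import ctrl
im=cv2.imread('pics/top0.png')[:,:,::-1].copy();cm=ctrl.camera_model('top')
def roi(m,x0,x1,y0,y1):
    k=np.zeros_like(m);k[y0:y1,x0:x1]=m[y0:y1,x0:x1];return k
w=biggest(roi(white(im),325,435,160,225));p=cast(cm,w,19)
r=cv2.minAreaRect(p.astype(np.float32));print('panel',r,cv2.boxPoints(r).round(1).tolist())
b=biggest(cv2.morphologyEx(roi(brown(im),295,445,140,215).astype(np.uint8),cv2.MORPH_CLOSE,np.ones((5,5))))
q=cast(cm,b,12);px=b
# inner long edge: lower contour pixels for columns 320..430
L=np.array([[c,b[b[:,0]==c][:,1].max()+.5] for c in range(320,428)])
S=np.array([[b[b[:,1]==y][:,0].max()+.5,y] for y in range(164,204)])
for z in(0,12):
    res=[]
    for e in(L,S):
        e=cast(cm,e,z)
        vx,vy,x,y=cv2.fitLine(e.astype(np.float32),cv2.DIST_HUBER,0,.01,.01).ravel();res.append((x,y,vx,vy))
    (x1,y1,a,c),(x2,y2,d,e)=res
    t=np.linalg.solve(np.array([[a,-d],[c,-e]]),[x2-x1,y2-y1]);print(z,'corner',x1+t[0]*a,y1+t[0]*c,'dirs',(a,c),(d,e))
m=cv2.cvtColor(im,cv2.COLOR_RGB2HSV)
g=biggest((m[...,0]>50)&(m[...,0]<75)&(m[...,1]>120));print('block',cv2.boxPoints(cv2.minAreaRect(cast(cm,g,26).astype(np.float32))).round().tolist())
E
```

```text
panel ((539.949462890625, -64.24275970458984), (174.33998107910156, 108.59794616699219), 87.02942657470703) [[481.20001220703125, -148.5], [589.7000122070312, -154.10000610351562], [598.7000122070312, 20.0], [490.20001220703125, 25.600000381469727]]Traceback (most recent call last):
  File "<stdin>", line 11, in <module>
    return umr_maximum(a, axis, None, out, keepdims, initial, where)
ValueError: zero-size array to reduction operation maximum which has no identity
```

Run:
```python
from h import *
from workcell import ctrl
im=cv2.imread('pics/top0.png')[:,:,::-1].copy();cm=ctrl.camera_model('top')
h=cv2.cvtColor(im,cv2.COLOR_RGB2HSV)
for p in [(346,190),(350,200),(380,190),(412,190),(420,190),(380,165)]:print(p,h[p[1],p[0]])
for p in [(305,180),(330,155),(308,160),(400,154),(400,152)]:print(p,h[p[1],p[0]],end=' ')
c=im[130:230,290:450];cv2.imwrite('pics/crop1.png',cv2.resize(c,None,fx=5,fy=5,interpolation=cv2.INTER_NEAREST)[:,:,::-1])
```

```text
(346, 190) [ 11  12 172]
(350, 200) [ 15  12 167]
(380, 190) [ 17  14 167]
(412, 190) [ 13  14 166]
(420, 190) [105   4 115]
(380, 165) [120   9 115]
(305, 180) [ 13 138 124] (330, 155) [ 13 125 124] (308, 160) [ 13 140 122] (400, 154) [ 11 106 115] (400, 152) [ 12 107 119]
```

View pics/crop1.png

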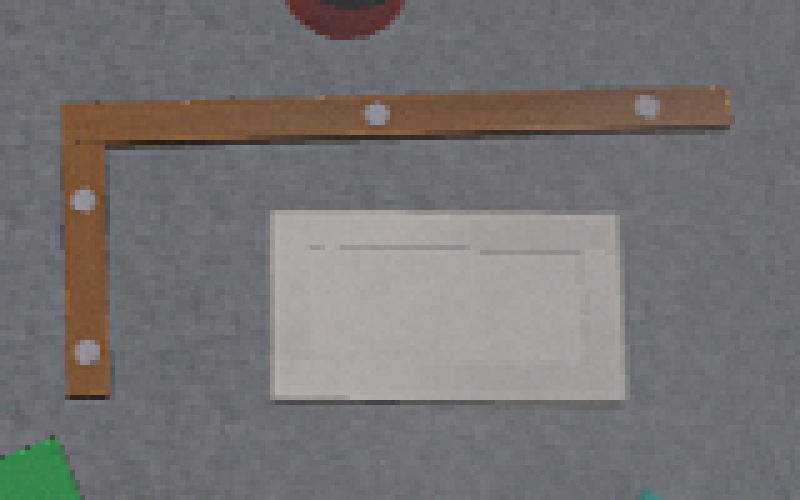

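The crop shows the panel clear of both battens and turned slightly the other way. A dark strip under the long batten is its shaded inner face. I'll loosen the thresholds.

```bash
cat >> h.py <<'E'
def fit(p):
    return cv2.fitLine(p.astype(np.float32),cv2.DIST_HUBER,0,.01,.01).ravel()
def measure(im,cm,box=(295,445,138,215),verbose=True):
    h=cv2.cvtColor(im,cv2.COLOR_RGB2HSV).astype(int);k=np.zeros(h.shape[:2],bool);k[box[2]:box[3],box[0]:box[1]]=1
    w=biggest(k&(h[...,1]<40)&(h[...,2]>140))
    r=cv2.minAreaRect(cast(cm,w,20).astype(np.float32));P=cv2.boxPoints(r)
    m=k&(h[...,0]<20)&(h[...,1]>75)&(h[...,2]>90)
    L=np.array([[c,np.where(m[:165,c])[0].max()+.5] for c in range(320,428)])
    S=np.array([[np.where(m[y,:325])[0].max()+.5,y] for y in range(166,204)])
    x1,y1=0,0
    a=fit(cast(cm,L,12));b=fit(cast(cm,S,12))
    t=np.linalg.solve(np.array([[a[0],-b[0]],[a[1],-b[1]]]),b[2:]-a[2:]);C=a[2:]+t[0]*a[:2]
    u=a[:2]*np.sign(a[1]); v=b[:2]*np.sign(b[0]) # u=+y stop, v=+x stop
    ang=lambda q:np.arctan2(q[1],q[0])
    th=(ang(u)-np.pi/2)*.7+ang(v)*.3
    X=np.array([np.cos(th),np.sin(th)]);Y=np.array([-X[1],X[0]])
    print('panel c',np.round(r[0],1),'size',np.round(r[1],1),'ang',round(r[2],2))
    print('corner',C.round(1),'th long/short',round(ang(u)-np.pi/2,4),round(ang(v),4))
    print('panel corners in stop_corner frame',np.c_[(P-C)@X,(P-C)@Y].round(1).tolist())
    return r,C,X,Y
E
python3 - <<'E'
from h import *
from workcell import ctrl
im=cv2.imread('pics/top0.png')[:,:,::-1].copy();cm=ctrl.camera_model('top')
r,C,X,Y=measure(im,cm)
h=cv2.cvtColor(im,cv2.COLOR_RGB2HSV)
g=biggest((h[...,0]>50)&(h[...,0]<75)&(h[...,1]>120))
P=cv2.boxPoints(cv2.minAreaRect(cast(cm,g,26).astype(np.float32)));print('block',P.round().tolist(),np.c_[(P-C)@X,(P-C)@Y].round().tolist())
print('bottle,tin',cast(cm,[(240,178),(360,130)],0).round())
E
```

```text
panel c [539.9 -73.6] size [200.2 108.3] ang 87.8
corner [645.9 119.6] th long/short -0.0055 0.0042
panel corners in stop_corner frame [[-163.1999969482422, -291.6000061035156], [-55.0, -295.3999938964844], [-47.900001525878906, -95.4000015258789], [-156.10000610351562, -91.5]]
block [[376.0, 220.0], [409.0, 128.0], [471.0, 151.0], [437.0, 243.0]] [[-270.0, 100.0], [-237.0, 8.0], [-175.0, 30.0], [-209.0, 122.0]]
bottle,tin [[597. 326.]
 [733. -34.]]
```

```bash
cat >> h.py <<'E'
def togo(ctrl,xyz,yaw):
    # yaw: world direction angle of the tool y axis (mod pi), tool pointing down
    o=ctrl.get_obs();Rt=R.from_rotvec(o['orientation']);best=None
    for s in(0,np.pi):
        y=np.array([np.cos(yaw+s),np.sin(yaw+s),0]);z=np.array([0,0,-1.])
        G=R.from_matrix(np.c_[np.cross(y,z),y,z]);d=(Rt.inv()*G).as_rotvec()
        if best is None or np.linalg.norm(d)<np.linalg.norm(best):best=d
    print('t',round(o['t'],2),'pos',np.round(o['ee_pos'],1),'shift',(Rt.inv().apply(np.array(xyz)-o['ee_pos'])).round(1),'rot',best.round(4),'q6',round(o['qpos'][5],2),'F',np.round(o['ft_force'],1),'w',round(o['width'],1))
    print('tool axes in world\n',Rt.as_matrix().round(3))
E
python3 -c "
from h import *
from workcell import ctrl
togo(ctrl,[445,-70,222],np.pi/2-.003)"
```

```text
t 0.1 pos [276.  560.2 222. ] shift [-430.2 -490.6    0.6] rot [-1.300e-03 -4.000e-04 -4.548e-01] q6 -0.02 F [-0.8 -0.   0.4] w 88.2
tool axes in world
 [[-0.897  0.442 -0.001]
 [ 0.442  0.897 -0.001]
 [ 0.    -0.001 -1.   ]]
```

```bash
T='{"xyz":[-430,-490,0],"rot":[0,0,-0.455]}'; python3 -m inch '[{"xyz":[-430,-490,0],"rot":[0,0,-0.455]},{"xyz":[-430,-490,0],"rot":[0,0,-0.455]},{"xyz":[-430,-490,0],"rot":[0,0,-0.455]},{"xyz":[-430,-490,0],"rot":[0,0,-0.455]},{"xyz":[-430,-490,0],"rot":[0,0,-0.455]},{"xyz":[-430,-490,0],"rot":[0,0,-0.455]},{"xyz":[-430,-490,0],"rot":[0,0,-0.455]},{"xyz":[-430,-490,0],"rot":[0,0,-0.455]},{"xyz":[-430,-490,0],"rot":[0,0,-0.455]},{"xyz":[-430,-490,0],"rot":[0,0,-0.455]},{"xyz":[-430,-490,0],"rot":[0,0,-0.455]},{"xyz":[-430,-490,0],"rot":[0,0,-0.455]}]' 0
python3 -c "
from h import *
from workcell import ctrl
togo(ctrl,[445,-70,222],np.pi/2-.003)"
```

```text
t: 1.1
ee_pos: [405.8, 75.8, 222.7]
orientation: [0.004, 3.141, 0.0]
ft_force: [1.7, 0.9, 0.5]
width: 87.8
grasp_force: 0.0
t 1.1 pos [405.8  75.8 222.7] shift [ -39.6 -145.7    0.7] rot [0.0001 0.0002 0.0005] q6 -1.41 F [1.7 0.9 0.5] w 87.8
tool axes in world
 [[-1.     0.003  0.   ]
 [ 0.003  1.     0.   ]
 [-0.     0.    -1.   ]]
```

```bash
python3 -m inch '[{"xyz":[-40,-146,0],"rot":[0,0,0]},{"xyz":[-40,-146,0],"rot":[0,0,0]},{"xyz":[-40,-146,0],"rot":[0,0,0]},{"xyz":[-40,-146,0],"rot":[0,0,0]},{"xyz":[-40,-146,0],"rot":[0,0,0]},{"xyz":[-40,-146,0],"rot":[0,0,0]},{"xyz":[-40,-146,0],"rot":[0,0,0]}]'
python3 - <<'E'
from h import *
from workcell import ctrl
togo(ctrl,[455,-70,7],np.pi/2-.003)
cv2.imwrite('pics/w1.png',ctrl.get_image('wrist')[:,:,::-1]);print(ctrl.camera_model('wrist'))
E
```

```text
t: 1.68
ee_pos: [445.0, -68.0, 222.3]
orientation: [-0.005, -3.141, -0.001]
ft_force: [-1.2, -0.5, 0.3]
width: 87.9
grasp_force: 0.0
t 1.68 pos [445.  -68.  222.3] shift [-10.3  -2.  215.3] rot [ 0.0005 -0.0011 -0.0005] q6 -1.75 F [-1.2 -0.5  0.3] w 87.9
tool axes in world
 [[-1.     0.003 -0.001]
 [ 0.003  1.     0.   ]
 [ 0.001  0.    -1.   ]]
{'fx': 308.2612852411876, 'fy': 308.2612852411876, 'cx': 318.74842125046246, 'cy': 198.93806009578552, 'k1': -0.023458391631036826, 'position': array([379.84888281, -67.42064842, 384.63896525]), 'attitude': array([-0.18977827, -0.19039461,  1.5596275 ])}
```

View pics/w1.png

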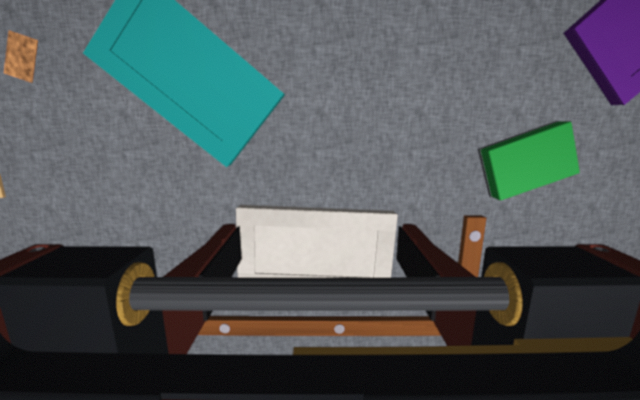

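The wrist view shows the panel's near edge from (237, 208) to (397, 212), and the turquoise corner nearest it at (284, 95).

```bash
python3 - <<'E'
from h import *
from workcell import ctrl
cm=ctrl.camera_model('wrist')
print(cast(cm,[(237,208),(397,212)],20.5).round(1).tolist(),cast(cm,[(284,95)],20).round(1))
E
python3 -m inch '[{"xyz":[-10,0,30],"rot":[0,0,0]},{"xyz":[-10,0,60],"rot":[0,0,0]},{"xyz":[-10,0,90],"rot":[0,0,0]},{"xyz":[-10,0,120],"rot":[0,0,0]},{"xyz":[-10,0,145],"rot":[0,0,0]},{"xyz":[-10,0,165],"rot":[0,0,0]},{"xyz":[-10,0,180],"rot":[0,0,0]},{"xyz":[-10,0,180],"rot":[0,0,0]}]'
```

```text
[[481.0, -167.8], [486.7, 28.9]] [[ 349.1 -106.3]]
t: 2.4
ee_pos: [453.4, -66.6, 40.3]
orientation: [-0.001, -3.137, -0.002]
ft_force: [0.4, 0.1, 0.4]
width: 87.9
grasp_force: 0.0
```

```bash
python3 -m inch '[{"xyz":[0,-5,10],"rot":[0,0,0]},{"xyz":[0,-5,20],"rot":[0,0,0]},{"xyz":[0,-5,28],"rot":[0,0,0]},{"xyz":[0,-5,33],"rot":[0,0,0]},{"xyz":[0,-5,33],"rot":[0,0,0]},{"xyz":[0,-5,33],"rot":[0,0,0]}]'
python3 -m inch '[{"xyz":[-3,0,0],"rot":[0,0,0]},{"xyz":[-6,0,0],"rot":[0,0,0]},{"xyz":[-9,0,0],"rot":[0,0,0]},{"xyz":[-11,0,0],"rot":[0,0,0]},{"xyz":[-13,0,0],"rot":[0,0,0]},{"xyz":[-15,0,0],"rot":[0,0,0]},{"xyz":[-17,0,0],"rot":[0,0,0]},{"xyz":[-19,0,0],"rot":[0,0,0]},{"xyz":[-21,0,0],"rot":[0,0,0]},{"xyz":[-23,0,0],"rot":[0,0,0]}]'
```

```text
t: 2.9
ee_pos: [455.4, -73.4, 9.6]
orientation: [-0.004, -3.141, -0.0]
ft_force: [-0.5, -0.2, -0.5]
width: 87.8
grasp_force: 0.0
t: 3.73
ee_pos: [477.1, -73.4, 9.5]
orientation: [-0.005, -3.139, -0.001]
ft_force: [-4.7, -1.3, 4.1]
width: 87.3
grasp_force: 2.2
```

```bash
python3 -m inch '[{"xyz":[-3,0,0],"rot":[0,0,0]},{"xyz":[-6,0,0],"rot":[0,0,0]},{"xyz":[-9,0,0],"rot":[0,0,0]},{"xyz":[-12,0,0],"rot":[0,0,0]},{"xyz":[-15,0,0],"rot":[0,0,0]},{"xyz":[-18,0,0],"rot":[0,0,0]},{"xyz":[-21,0,0],"rot":[0,0,0]},{"xyz":[-24,0,0],"rot":[0,0,0]},{"xyz":[-27,0,0],"rot":[0,0,0]},{"xyz":[-30,0,0],"rot":[0,0,0]},{"xyz":[-32,0,0],"rot":[0,0,0]},{"xyz":[-34,0,0],"rot":[0,0,0]}]'
python3 - <<'E'
from h import *
from workcell import ctrl
im=ctrl.get_image('top');cv2.imwrite('pics/t2.png',im[130:330,250:450][:,:,::-1]);
try: measure(im,ctrl.camera_model('top'))
except Exception as e:print(e)
E
```

```text
t: 4.73
ee_pos: [512.5, -73.5, 9.7]
orientation: [-0.004, -3.141, -0.0]
ft_force: [-3.3, -0.7, 1.3]
width: 88.1
grasp_force: 2.1
zero-size array to reduction operation maximum which has no identity
```

View pics/t2.png

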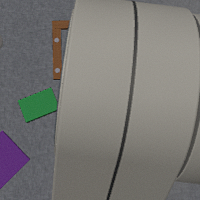

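The arm hides the panel from above, so I'll go by force.

```bash
python3 -m inch '[{"xyz":[-1,0,0],"rot":[0,0,0]},{"xyz":[-2,0,0],"rot":[0,0,0]},{"xyz":[-3,0,0],"rot":[0,0,0]},{"xyz":[-4,0,0],"rot":[0,0,0]},{"xyz":[-5,0,0],"rot":[0,0,0]},{"xyz":[-6,0,0],"rot":[0,0,0]},{"xyz":[-7,0,0],"rot":[0,0,0]},{"xyz":[-8,0,0],"rot":[0,0,0]},{"xyz":[-9,0,0],"rot":[0,0,0]}]'
python3 -m inch '[{"xyz":[-1,0,0],"rot":[0,0,0]},{"xyz":[-2,0,0],"rot":[0,0,0]},{"xyz":[-3,0,0],"rot":[0,0,0]}]'
```

```text
t: 5.53
ee_pos: [521.1, -73.5, 9.7]
orientation: [-0.004, -3.14, -0.0]
ft_force: [-7.3, -0.1, 5.2]
width: 88.0
grasp_force: 3.1
t: 5.78
ee_pos: [523.6, -73.5, 9.6]
orientation: [-0.004, -3.139, -0.0]
ft_force: [-9.1, -0.6, 7.9]
width: 88.0
grasp_force: 4.7
```

```bash
python3 -m inch '[{"xyz":[-1,0,0],"rot":[0,0,0]},{"xyz":[-2,0,0],"rot":[0,0,0]}]'
python3 -m inch '[{"xyz":[-1,0,0],"rot":[0,0,0]},{"xyz":[-1,0,0],"rot":[0,0,0]}]'
python3 - <<'E'
from h import *
from workcell import ctrl
im=ctrl.get_image('wrist');cv2.imwrite('pics/w2.png',im[:,:,::-1])
E
```

```text
t: 5.95
ee_pos: [523.7, -73.4, 9.5]
orientation: [-0.004, -3.136, -0.001]
ft_force: [-14.6, -2.1, 11.5]
width: 87.5
grasp_force: 7.1
t: 6.12
ee_pos: [523.6, -73.3, 9.4]
orientation: [-0.004, -3.134, -0.001]
ft_force: [-13.7, -1.1, 12.6]
width: 87.7
grasp_force: 7.1
```

View pics/w2.png

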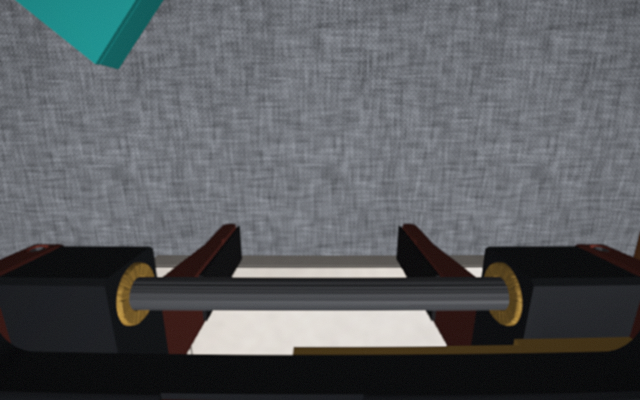

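The hand stalled at x=523.6 with about 14 N. The wrist view shows the near edge straight across at row ~257, with both fingers on it, so the long side is flush. Next I back off, rise and turn for the +y push.

```bash
python3 -m inch '[{"xyz":[5,0,0],"rot":[0,0,0]},{"xyz":[15,0,0],"rot":[0,0,0]},{"xyz":[25,0,0],"rot":[0,0,0]},{"xyz":[25,0,-30],"rot":[0,0,0]},{"xyz":[25,0,-60],"rot":[0,0,0]},{"xyz":[25,0,-90],"rot":[0,0,0]},{"xyz":[25,0,-120],"rot":[0,0,0]},{"xyz":[25,0,-120],"rot":[0,0,0]}]'
python3 -m inch '[{"xyz":[-20,-20,0],"rot":[0,0,0.12]},{"xyz":[-40,-40,0],"rot":[0,0,0.24]},{"xyz":[-60,-60,0],"rot":[0,0,0.36]},{"xyz":[-80,-80,0],"rot":[0,0,0.48]},{"xyz":[-90,-100,0],"rot":[0,0,0.6]},{"xyz":[-90,-115,0],"rot":[0,0,0.72]},{"xyz":[-90,-130,0],"rot":[0,0,0.84]},{"xyz":[-90,-135,0],"rot":[0,0,0.96]},{"xyz":[-90,-135,0],"rot":[0,0,1.08]},{"xyz":[-90,-135,0],"rot":[0,0,1.2]},{"xyz":[-90,-135,0],"rot":[0,0,1.32]},{"xyz":[-90,-135,0],"rot":[0,0,1.44]}]' 81
python3 - <<'E'
from h import *
from workcell import ctrl
im=ctrl.get_image('top');cv2.imwrite('pics/t3.png',cv2.resize(im[130:330,250:450],None,fx=3,fy=3)[:,:,::-1])
togo(ctrl,[590,-205,128],-.002)
try: measure(im,ctrl.camera_model('top'))
except Exception as e:print(e)
E
```

```text
t: 6.83
ee_pos: [505.8, -74.1, 134.8]
orientation: [0.004, 3.132, -0.003]
ft_force: [1.2, 0.5, 0.6]
width: 87.5
grasp_force: 0.0
t: 7.83
ee_pos: [591.8, -208.8, 128.9]
orientation: [2.082, 2.352, 0.0]
ft_force: [-0.1, -0.3, -0.1]
width: 60.1
grasp_force: 0.0
t 7.88 pos [ 591.9 -208.8  128.9] shift [ 4.  -1.4  0.9] rot [0.0003 0.     0.1167] q6 -0.47 F [ 0.7  0.1 -0.5] w 60.0
tool axes in world
 [[-0.114  0.993  0.   ]
 [ 0.993  0.114 -0.   ]
 [-0.     0.    -1.   ]]
panel c [588.5 -71.5] size [199.4 109.2] ang 89.92
corner [646.2 119.6] th long/short 0.0002 0.0042
panel corners in stop_corner frame [[-112.80000305175781, -290.5], [-3.700000047683716, -290.79998779296875], [-3.0999999046325684, -91.5], [-112.30000305175781, -91.0999984741211]]
```

View pics/t3.png

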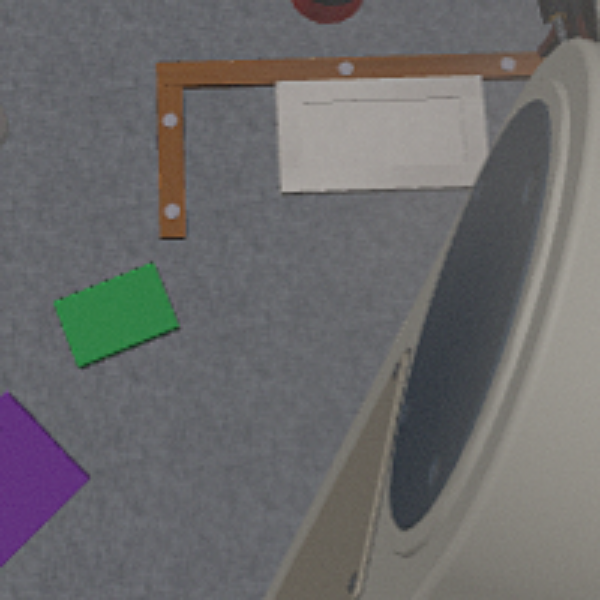

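The top crop shows the panel lying along the long batten and about 91 mm short of the short batten. I'll descend behind its short end.

```bash
python3 -m inch '[{"xyz":[0,-1,20],"rot":[0,0,0.117]},{"xyz":[0,-1,45],"rot":[0,0,0.117]},{"xyz":[0,-1,70],"rot":[0,0,0.117]},{"xyz":[0,-1,90],"rot":[0,0,0.117]},{"xyz":[0,-1,105],"rot":[0,0,0.117]},{"xyz":[0,-1,115],"rot":[0,0,0.117]},{"xyz":[0,-1,120],"rot":[0,0,0.117]},{"xyz":[0,-1,120],"rot":[0,0,0.117]},{"xyz":[0,-1,120],"rot":[0,0,0.117]}]'
python3 -m inch '[{"xyz":[4,0,0],"rot":[0,0,0]},{"xyz":[8,0,0],"rot":[0,0,0]},{"xyz":[12,0,0],"rot":[0,0,0]},{"xyz":[16,0,0],"rot":[0,0,0]},{"xyz":[18,0,0],"rot":[0,0,0]},{"xyz":[20,0,0],"rot":[0,0,0]},{"xyz":[22,0,0],"rot":[0,0,0]},{"xyz":[24,0,0],"rot":[0,0,0]},{"xyz":[26,0,0],"rot":[0,0,0]},{"xyz":[28,0,0],"rot":[0,0,0]},{"xyz":[30,0,0],"rot":[0,0,0]},{"xyz":[32,0,0],"rot":[0,0,0]}]'
python3 -c "
from h import *
from workcell import ctrl
togo(ctrl,[590,-92,9],0)"
```

```text
t: 8.63
ee_pos: [591.6, -209.1, 10.2]
orientation: [2.208, 2.234, 0.001]
ft_force: [0.0, 0.6, 0.4]
width: 59.8
grasp_force: 0.0
t: 9.63
ee_pos: [590.9, -177.1, 9.7]
orientation: [2.209, 2.233, -0.0]
ft_force: [1.0, -2.1, 1.0]
width: 59.9
grasp_force: 1.3
t 9.63 pos [ 590.9 -177.1    9.7] shift [85.1  0.   0.7] rot [0.0003 0.0003 0.0108] q6 -0.32 F [ 1.  -2.1  1. ] w 59.9
tool axes in world
 [[-0.011  1.     0.   ]
 [ 1.     0.011 -0.   ]
 [-0.     0.    -1.   ]]
```

```bash
python3 -m inch '[{"xyz":[3,0,0],"rot":[0,0,0.01]},{"xyz":[6,0,0],"rot":[0,0,0.01]},{"xyz":[9.5,0,0],"rot":[0,0,0.01]},{"xyz":[13,0,0],"rot":[0,0,0.01]},{"xyz":[16.5,0,0],"rot":[0,0,0.01]},{"xyz":[20,0,0],"rot":[0,0,0.01]},{"xyz":[23.5,0,0],"rot":[0,0,0.01]},{"xyz":[27,0,0],"rot":[0,0,0.01]},{"xyz":[30,1,0],"rot":[0,0,0.01]},{"xyz":[33,1,0],"rot":[0,0,0.01]},{"xyz":[35,1,0],"rot":[0,0,0.01]},{"xyz":[36,1,0],"rot":[0,0,0.01]}]'
python3 -m inch '[{"xyz":[2,0,0],"rot":[0,0,0]},{"xyz":[5,0,0],"rot":[0,0,0]},{"xyz":[8,0,0],"rot":[0,0,0]},{"xyz":[11,0,0],"rot":[0,0,0]},{"xyz":[14,0,0],"rot":[0,0,0]},{"xyz":[17,0,0],"rot":[0,0,0]},{"xyz":[20,0,0],"rot":[0,0,0]},{"xyz":[23,0,0],"rot":[0,0,0]},{"xyz":[26,0,0],"rot":[0,0,0]},{"xyz":[29,0,0],"rot":[0,0,0]},{"xyz":[32,0,0],"rot":[0,0,0]},{"xyz":[34,0,0],"rot":[0,0,0]}]'
```

```text
t: 10.63
ee_pos: [591.1, -140.7, 9.7]
orientation: [-2.22, -2.222, 0.001]
ft_force: [-2.1, -5.2, 0.2]
width: 59.4
grasp_force: 2.2
t: 11.63
ee_pos: [591.3, -106.4, 9.6]
orientation: [-2.22, -2.223, 0.0]
ft_force: [-1.9, -4.8, 0.0]
width: 59.7
grasp_force: 2.2
```

```bash
python3 -m inch '[{"xyz":[1.3,0,0],"rot":[0,0,0]},{"xyz":[2.6,0,0],"rot":[0,0,0]},{"xyz":[4,0,0],"rot":[0,0,0]},{"xyz":[5.3,0,0],"rot":[0,0,0]},{"xyz":[6.6,0,0],"rot":[0,0,0]},{"xyz":[8,0,0],"rot":[0,0,0]},{"xyz":[9.3,0,0],"rot":[0,0,0]},{"xyz":[10.5,0,0],"rot":[0,0,0]}]'
python3 -m inch '[{"xyz":[1,0,0],"rot":[0,0,0]},{"xyz":[2,0,0],"rot":[0,0,0]},{"xyz":[3,0,0],"rot":[0,0,0]}]'
```

```text
t: 12.3
ee_pos: [591.3, -96.2, 9.6]
orientation: [-2.22, -2.223, -0.0]
ft_force: [-2.0, -3.8, -0.2]
width: 59.9
grasp_force: 1.8
t: 12.55
ee_pos: [591.4, -93.2, 9.7]
orientation: [2.22, 2.223, 0.0]
ft_force: [-2.0, -3.6, -0.3]
width: 59.6
grasp_force: 1.6
```

```bash
for i in 1; do python3 -m inch '[{"xyz":[1,0,0],"rot":[0,0,0]},{"xyz":[2,0,0],"rot":[0,0,0]},{"xyz":[3,0,0],"rot":[0,0,0]}]'; done
python3 -m inch '[{"xyz":[1,0,0],"rot":[0,0,0]},{"xyz":[2,0,0],"rot":[0,0,0]}]'
```

```text
t: 12.8
ee_pos: [591.4, -91.5, 9.7]
orientation: [2.218, 2.223, -0.002]
ft_force: [-1.6, -16.5, -1.5]
width: 59.9
grasp_force: 8.1
t: 12.97
ee_pos: [591.3, -91.3, 9.8]
orientation: [2.217, 2.222, -0.004]
ft_force: [-3.9, -25.9, -0.7]
width: 59.9
grasp_force: 13.2
```

Flush in y: it stalled at -91.3 with 26 N. I'll back off and check from above.

```bash
python3 -m inch '[{"xyz":[-2,0,0],"rot":[0,0,0]},{"xyz":[-12,0,0],"rot":[0,0,0]},{"xyz":[-27,0,0],"rot":[0,0,0]},{"xyz":[-30,0,-30],"rot":[0,0,0]},{"xyz":[-40,0,-60],"rot":[0,0,0]},{"xyz":[-70,0,-90],"rot":[0,0,0]},{"xyz":[-100,0,-110],"rot":[0,0,0]},{"xyz":[-130,0,-120],"rot":[0,0,0]},{"xyz":[-130,0,-120],"rot":[0,0,0]}]'
python3 - <<'E'
from h import *
from workcell import ctrl
im=ctrl.get_image('top');cm=ctrl.camera_model('top')
cv2.imwrite('pics/t4.png',cv2.resize(im[130:230,290:450],None,fx=5,fy=5,interpolation=cv2.INTER_NEAREST)[:,:,::-1])
im2=ctrl.get_image('side');cv2.imwrite('pics/s4.png',cv2.resize(im2[170:310,280:480],None,fx=4,fy=4,interpolation=cv2.INTER_CUBIC)[:,:,::-1])
togo(ctrl,[490,15,130],np.pi/2)
h=cv2.cvtColor(im,cv2.COLOR_RGB2HSV).astype(int);k=np.zeros(h.shape[:2],bool);k[150:215,300:445]=1
w=biggest(k&(h[...,1]<40)&(h[...,2]>140));r=cv2.minAreaRect(cast(cm,w,20).astype(np.float32));print(r)
E
```

```text
t: 13.72
ee_pos: [593.9, -224.4, 133.6]
orientation: [2.218, 2.213, 0.004]
ft_force: [0.3, -0.4, 0.2]
width: 59.7
grasp_force: 0.0
t 13.82 pos [ 591.7 -220.   130.3] shift [ 2.348e+02 -1.021e+02  1.000e-01] rot [ 1.6000e-03 -1.3000e-03  1.5693e+00] q6 -0.37 F [-0.2 -0.  -0.2] w 59.9
tool axes in world
 [[ 0.001  1.     0.002]
 [ 1.    -0.001 -0.   ]
 [-0.     0.002 -1.   ]]
((588.6533813476562, 18.684791564941406), (199.156494140625, 109.1578369140625), 89.92386627197266)
```

View pics/t4.png

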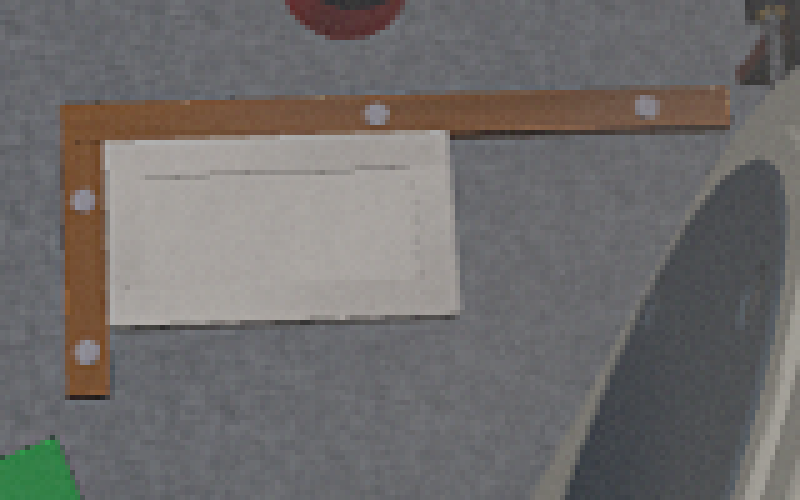

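View pics/s4.png

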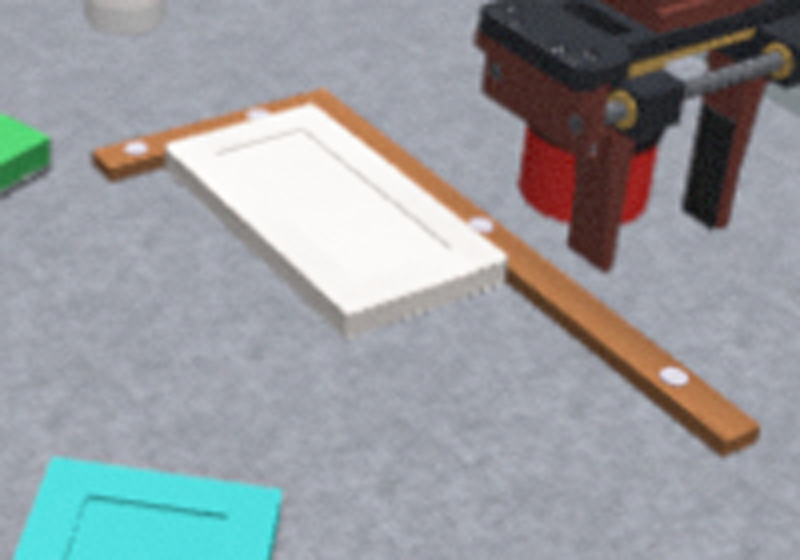

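The panel sits in the corner and both views show no gap at either batten: in the top crop its corner is at (105, 140). To be sure of the long side after the slide, I'll give it one gentle +x press.

```bash
python3 -m inch '[{"xyz":[10,-10,0],"rot":[0,0,-0.12]},{"xyz":[35,-20,0],"rot":[0,0,-0.24]},{"xyz":[65,-35,0],"rot":[0,0,-0.36]},{"xyz":[95,-50,0],"rot":[0,0,-0.48]},{"xyz":[125,-65,0],"rot":[0,0,-0.6]},{"xyz":[155,-80,0],"rot":[0,0,-0.72]},{"xyz":[180,-95,0],"rot":[0,0,-0.84]},{"xyz":[205,-102,0],"rot":[0,0,-0.96]},{"xyz":[225,-102,0],"rot":[0,0,-1.08]},{"xyz":[235,-102,0],"rot":[0,0,-1.2]},{"xyz":[235,-102,0],"rot":[0,0,-1.32]},{"xyz":[235,-102,0],"rot":[0,0,-1.44]}]' 0
python3 -c "
from h import *
from workcell import ctrl
togo(ctrl,[495,18,10],np.pi/2)"
```

```text
t: 14.82
ee_pos: [488.1, 18.3, 128.9]
orientation: [-0.19, -3.134, -0.001]
ft_force: [0.1, 0.1, -0.3]
width: 87.6
grasp_force: 0.0
t 14.82 pos [488.1  18.3 128.9] shift [ -7.1   0.5 118.9] rot [ 0.0003 -0.0018 -0.1209] q6 -1.44 F [ 0.1  0.1 -0.3] w 87.6
tool axes in world
 [[-0.993  0.121 -0.002]
 [ 0.121  0.993  0.   ]
 [ 0.002  0.    -1.   ]]
```

```bash
python3 -m inch '[{"xyz":[-7,0,20],"rot":[0,0,-0.121]},{"xyz":[-7,0,45],"rot":[0,0,-0.121]},{"xyz":[-7,0,70],"rot":[0,0,-0.121]},{"xyz":[-7,0,90],"rot":[0,0,-0.121]},{"xyz":[-7,0,105],"rot":[0,0,-0.121]},{"xyz":[-7,0,115],"rot":[0,0,-0.121]},{"xyz":[-7,0,119],"rot":[0,0,-0.121]},{"xyz":[-7,0,119],"rot":[0,0,-0.121]},{"xyz":[-7,0,119],"rot":[0,0,-0.121]}]'
python3 -m inch '[{"xyz":[-3,0,0],"rot":[0,0,0]},{"xyz":[-6,0,0],"rot":[0,0,0]},{"xyz":[-9,0,0],"rot":[0,0,0]},{"xyz":[-12,0,0],"rot":[0,0,0]},{"xyz":[-15,0,0],"rot":[0,0,0]},{"xyz":[-18,0,0],"rot":[0,0,0]},{"xyz":[-20,0,0],"rot":[0,0,0]},{"xyz":[-22,0,0],"rot":[0,0,0]},{"xyz":[-24,0,0],"rot":[0,0,0]},{"xyz":[-25,0,0],"rot":[0,0,0]},{"xyz":[-26,0,0],"rot":[0,0,0]}]'
python3 -m inch '[{"xyz":[-1,0,0],"rot":[0,0,0]},{"xyz":[-2,0,0],"rot":[0,0,0]}]'
```

```text
t: 15.57
ee_pos: [496.2, 15.9, 10.9]
orientation: [-0.013, -3.142, -0.0]
ft_force: [0.1, -0.1, 1.0]
width: 87.8
grasp_force: 0.0
t: 16.48
ee_pos: [522.2, 15.4, 10.6]
orientation: [-0.014, -3.141, 0.0]
ft_force: [0.1, -0.1, -0.1]
width: 87.8
grasp_force: 0.0
t: 16.65
ee_pos: [523.3, 15.4, 10.5]
orientation: [-0.013, -3.14, 0.0]
ft_force: [-5.2, -0.2, 3.2]
width: 87.6
grasp_force: 2.1
```

```bash
python3 -m inch '[{"xyz":[-1,0,0],"rot":[0,0,0]},{"xyz":[-2,0,0],"rot":[0,0,0]},{"xyz":[-2,0,0],"rot":[0,0,0]}]'
python3 -m inch '[{"xyz":[3,0,0],"rot":[0,0,0]},{"xyz":[13,0,0],"rot":[0,0,0]},{"xyz":[28,0,0],"rot":[0,0,0]},{"xyz":[40,0,-30],"rot":[0,0,0]},{"xyz":[40,0,-60],"rot":[0,0,0]},{"xyz":[40,0,-90],"rot":[0,0,0]},{"xyz":[40,0,-120],"rot":[0,0,0]},{"xyz":[40,0,-150],"rot":[0,0,0]},{"xyz":[40,0,-180],"rot":[0,0,0]},{"xyz":[40,0,-180],"rot":[0,0,0]}]'
python3 -m inch '[{"xyz":[60,-30,0],"rot":[0,0,0]},{"xyz":[60,-60,0],"rot":[0,0,0]},{"xyz":[60,-100,0],"rot":[0,0,0]},{"xyz":[60,-140,0],"rot":[0,0,0]},{"xyz":[60,-180,0],"rot":[0,0,0]},{"xyz":[60,-220,0],"rot":[0,0,0]},{"xyz":[60,-250,0],"rot":[0,0,0]},{"xyz":[60,-270,0],"rot":[0,0,0]},{"xyz":[60,-270,0],"rot":[0,0,0]},{"xyz":[60,-270,0],"rot":[0,0,0]}]'
python3 - <<'E'
from h import *
from workcell import ctrl
im=ctrl.get_image('top');cm=ctrl.camera_model('top')
cv2.imwrite('pics/t5.png',im[80:300,200:460][:,:,::-1])
h=cv2.cvtColor(im,cv2.COLOR_RGB2HSV).astype(int);k=np.zeros(h.shape[:2],bool);k[150:215,300:445]=1
w=biggest(k&(h[...,1]<40)&(h[...,2]>140));print(cv2.minAreaRect(cast(cm,w,20).astype(np.float32)))
E
```

```text
t: 16.9
ee_pos: [524.2, 15.5, 10.5]
orientation: [-0.013, -3.138, -0.0]
ft_force: [-5.7, 1.2, 5.9]
width: 87.7
grasp_force: 2.7
t: 17.73
ee_pos: [489.1, 15.7, 195.9]
orientation: [0.014, 3.132, 0.0]
ft_force: [0.9, -0.1, 0.3]
width: 88.3
grasp_force: 0.0
t: 18.57
ee_pos: [423.0, -254.0, 189.9]
orientation: [-0.018, -3.141, -0.001]
ft_force: [0.3, 0.3, 0.2]
width: 87.9
grasp_force: 0.0
((588.9764404296875, 18.291488647460938), (199.6985626220703, 109.74779510498047), 89.62776184082031)
```

View pics/t5.png

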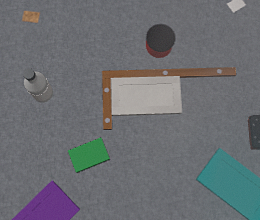

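The last press moved the panel almost 1 mm at only 6 N, so it may not have been fully seated. The bystanders are where they were. I'll press again, firmer and with the yaw corrected.

```bash
python3 -m inch '[{"xyz":[-10,30,0],"rot":[0,0,0]},{"xyz":[-20,70,0],"rot":[0,0,0]},{"xyz":[-30,110,0],"rot":[0,0,0]},{"xyz":[-40,150,0],"rot":[0,0,0]},{"xyz":[-50,190,0],"rot":[0,0,0]},{"xyz":[-60,230,0],"rot":[0,0,0]},{"xyz":[-65,260,0],"rot":[0,0,0]},{"xyz":[-67,272,0],"rot":[0,0,0]},{"xyz":[-67,272,0],"rot":[0,0,0]},{"xyz":[-67,272,0],"rot":[0,0,0]}]'
python3 -c "
from h import *
from workcell import ctrl
togo(ctrl,[495,18,10],np.pi/2+.001)"
```

```text
t: 19.45
ee_pos: [492.4, 18.4, 190.5]
orientation: [-0.009, -3.141, 0.001]
ft_force: [0.1, 0.1, -0.0]
width: 88.2
grasp_force: 0.0
t 19.45 pos [492.4  18.4 190.5] shift [ -2.8  -0.4 180.5] rot [-0.0003 -0.0007 -0.0067] q6 -1.55 F [ 0.1  0.1 -0. ] w 88.2
tool axes in world
 [[-1.     0.006 -0.001]
 [ 0.006  1.    -0.   ]
 [ 0.001 -0.    -1.   ]]
```

```bash
python3 -m inch '[{"xyz":[-3,0,30],"rot":[0,0,-0.007]},{"xyz":[-3,0,60],"rot":[0,0,-0.007]},{"xyz":[-3,0,90],"rot":[0,0,-0.007]},{"xyz":[-3,0,120],"rot":[0,0,-0.007]},{"xyz":[-3,0,145],"rot":[0,0,-0.007]},{"xyz":[-3,0,165],"rot":[0,0,-0.007]},{"xyz":[-3,0,175],"rot":[0,0,-0.007]},{"xyz":[-3,0,180],"rot":[0,0,-0.007]},{"xyz":[-3,0,180],"rot":[0,0,-0.007]},{"xyz":[-3,0,180],"rot":[0,0,-0.007]}]'
python3 -m inch '[{"xyz":[-3,0,0],"rot":[0,0,0]},{"xyz":[-6,0,0],"rot":[0,0,0]},{"xyz":[-9,0,0],"rot":[0,0,0]},{"xyz":[-12,0,0],"rot":[0,0,0]},{"xyz":[-15,0,0],"rot":[0,0,0]},{"xyz":[-18,0,0],"rot":[0,0,0]},{"xyz":[-20,0,0],"rot":[0,0,0]},{"xyz":[-22,0,0],"rot":[0,0,0]},{"xyz":[-24,0,0],"rot":[0,0,0]},{"xyz":[-25,0,0],"rot":[0,0,0]},{"xyz":[-26,0,0],"rot":[0,0,0]},{"xyz":[-27,0,0],"rot":[0,0,0]}]'
python3 -m inch '[{"xyz":[-1,0,0],"rot":[0,0,0]},{"xyz":[-2,0,0],"rot":[0,0,0]},{"xyz":[-2,0,0],"rot":[0,0,0]}]'
```

```text
t: 20.28
ee_pos: [496.6, 17.1, 11.3]
orientation: [0.004, 3.141, -0.0]
ft_force: [0.4, 0.3, 0.1]
width: 88.1
grasp_force: 0.0
t: 21.28
ee_pos: [523.2, 17.6, 10.6]
orientation: [-0.003, -3.141, 0.0]
ft_force: [-0.6, -0.2, 0.3]
width: 87.7
grasp_force: 0.0
t: 21.53
ee_pos: [524.2, 17.6, 10.5]
orientation: [-0.003, -3.139, -0.0]
ft_force: [-3.4, -0.4, 2.8]
width: 87.8
grasp_force: 1.8
```

```bash
python3 -m inch '[{"xyz":[-1,0,0],"rot":[0,0,0]},{"xyz":[-1,0,0],"rot":[0,0,0]}]'
python3 -m inch '[{"xyz":[-1,0,0],"rot":[0,0,0]},{"xyz":[-2,0,0],"rot":[0,0,0]},{"xyz":[-2,0,0],"rot":[0,0,0]}]'
```

```text
t: 21.7
ee_pos: [524.2, 17.6, 10.5]
orientation: [-0.004, -3.138, -0.0]
ft_force: [-5.6, 0.1, 6.1]
width: 87.9
grasp_force: 3.2
t: 21.95
ee_pos: [524.3, 17.5, 10.2]
orientation: [-0.005, -3.134, -0.0]
ft_force: [-11.4, 1.5, 8.9]
width: 87.7
grasp_force: 5.4
```

Solid at 524.2, with force rising and no motion. Now a confirming y press.

```bash
python3 -m inch '[{"xyz":[5,0,0],"rot":[0,0,0]},{"xyz":[15,0,0],"rot":[0,0,0]},{"xyz":[28,0,0],"rot":[0,0,0]},{"xyz":[30,0,-30],"rot":[0,0,0]},{"xyz":[30,0,-60],"rot":[0,0,0]},{"xyz":[30,0,-90],"rot":[0,0,0]},{"xyz":[30,0,-120],"rot":[0,0,0]},{"xyz":[30,0,-120],"rot":[0,0,0]}]'
python3 -m inch '[{"xyz":[-5,-12,0],"rot":[0,0,0.12]},{"xyz":[-15,-30,0],"rot":[0,0,0.24]},{"xyz":[-30,-45,0],"rot":[0,0,0.36]},{"xyz":[-45,-60,0],"rot":[0,0,0.48]},{"xyz":[-60,-75,0],"rot":[0,0,0.6]},{"xyz":[-75,-90,0],"rot":[0,0,0.72]},{"xyz":[-90,-105,0],"rot":[0,0,0.84]},{"xyz":[-95,-120,0],"rot":[0,0,0.96]},{"xyz":[-95,-132,0],"rot":[0,0,1.08]},{"xyz":[-95,-136,0],"rot":[0,0,1.2]},{"xyz":[-95,-136,0],"rot":[0,0,1.32]},{"xyz":[-95,-136,0],"rot":[0,0,1.44]}]' 81
python3 -c "
from h import *
from workcell import ctrl
togo(ctrl,[590,-118,10],0)"
```

```text
t: 22.62
ee_pos: [501.6, 17.7, 135.7]
orientation: [0.002, 3.132, 0.0]
ft_force: [0.9, -0.2, 0.9]
width: 87.9
grasp_force: 0.0
t: 23.62
ee_pos: [592.7, -119.0, 129.9]
orientation: [2.081, 2.353, 0.0]
ft_force: [-0.2, 0.8, -1.7]
width: 59.9
grasp_force: 0.0
t 23.62 pos [ 592.7 -119.   129.9] shift [  1.4  -2.6 119.9] rot [2.000e-04 1.000e-04 1.225e-01] q6 -0.34 F [-0.2  0.8 -1.7] w 59.9
tool axes in world
 [[-0.122  0.993  0.   ]
 [ 0.993  0.122 -0.   ]
 [-0.     0.    -1.   ]]
```

```bash
python3 -m inch '[{"xyz":[0,-2,20],"rot":[0,0,0.122]},{"xyz":[0,-2,45],"rot":[0,0,0.122]},{"xyz":[0,-2,70],"rot":[0,0,0.122]},{"xyz":[0,-2,90],"rot":[0,0,0.122]},{"xyz":[0,-2,105],"rot":[0,0,0.122]},{"xyz":[0,-2,115],"rot":[0,0,0.122]},{"xyz":[0,-2,120],"rot":[0,0,0.122]},{"xyz":[0,-2,120],"rot":[0,0,0.122]},{"xyz":[0,-2,120],"rot":[0,0,0.122]}]'
python3 -m inch '[{"xyz":[3,0,0],"rot":[0,0,0]},{"xyz":[6,0,0],"rot":[0,0,0]},{"xyz":[9,0,0],"rot":[0,0,0]},{"xyz":[12,0,0],"rot":[0,0,0]},{"xyz":[15,0,0],"rot":[0,0,0]},{"xyz":[18,0,0],"rot":[0,0,0]},{"xyz":[20,0,0],"rot":[0,0,0]},{"xyz":[22,0,0],"rot":[0,0,0]},{"xyz":[24,0,0],"rot":[0,0,0]},{"xyz":[25,0,0],"rot":[0,0,0]},{"xyz":[26,0,0],"rot":[0,0,0]}]'
python3 -c "
from h import *
from workcell import ctrl
togo(ctrl,[590,-91.5,10],0)"
```

```text
t: 24.37
ee_pos: [591.3, -118.9, 10.9]
orientation: [2.213, 2.229, 0.0]
ft_force: [-0.1, -0.2, -0.3]
width: 59.8
grasp_force: 0.0
t: 25.28
ee_pos: [590.8, -92.7, 10.6]
orientation: [-2.214, -2.229, 0.0]
ft_force: [-0.6, -0.7, 0.2]
width: 60.2
grasp_force: 0.0
t 25.28 pos [590.8 -92.7  10.6] shift [ 1.2 -0.8  0.6] rot [-0.     -0.      0.0071] q6 -0.18 F [-0.6 -0.7  0.2] w 60.2
tool axes in world
 [[-0.007  1.    -0.   ]
 [ 1.     0.007  0.   ]
 [ 0.    -0.    -1.   ]]
```

```bash
python3 -m inch '[{"xyz":[1,0,0],"rot":[0,0,0.006]},{"xyz":[2,0,0],"rot":[0,0,0.006]},{"xyz":[2.5,0,0],"rot":[0,0,0.006]},{"xyz":[2.5,0,0],"rot":[0,0,0.006]}]'
```

```text
t: 25.62
ee_pos: [590.7, -91.5, 10.7]
orientation: [2.22, 2.221, -0.001]
ft_force: [-1.0, -7.1, -0.8]
width: 59.8
grasp_force: 3.7
```

```bash
python3 -m inch '[{"xyz":[1,0,0],"rot":[0,0,0]},{"xyz":[1.5,0,0],"rot":[0,0,0]},{"xyz":[1.5,0,0],"rot":[0,0,0]}]'
python3 -m inch '[{"xyz":[-3,0,0],"rot":[0,0,0]},{"xyz":[-12,0,0],"rot":[0,0,0]},{"xyz":[-27,0,0],"rot":[0,0,0]},{"xyz":[-40,0,-30],"rot":[0,0,0]},{"xyz":[-60,0,-60],"rot":[0,0,0]},{"xyz":[-90,0,-90],"rot":[0,0,0]},{"xyz":[-120,0,-120],"rot":[0,0,0]},{"xyz":[-150,0,-150],"rot":[0,0,0]},{"xyz":[-160,0,-160],"rot":[0,0,0]},{"xyz":[-160,0,-160],"rot":[0,0,0]},{"xyz":[-160,0,-160],"rot":[0,0,0]}]'
python3 - <<'E'
from h import *
from workcell import ctrl
im=ctrl.get_image('top');cm=ctrl.camera_model('top')
h=cv2.cvtColor(im,cv2.COLOR_RGB2HSV).astype(int);k=np.zeros(h.shape[:2],bool);k[150:215,300:445]=1
w=biggest(k&(h[...,1]<40)&(h[...,2]>140));print(cv2.minAreaRect(cast(cm,w,20).astype(np.float32)))
g=biggest((h[...,0]>50)&(h[...,0]<75)&(h[...,1]>120));print(cv2.boxPoints(cv2.minAreaRect(cast(cm,g,26).astype(np.float32))).round().tolist())
o=ctrl.get_obs();print(o['t'],o['ee_pos'],o['ft_force'])
E
```

```text
t: 25.87
ee_pos: [590.8, -91.3, 10.7]
orientation: [2.22, 2.22, -0.002]
ft_force: [-1.7, -14.5, -0.5]
width: 59.9
grasp_force: 7.3
t: 26.78
ee_pos: [590.7, -249.8, 170.9]
orientation: [2.222, 2.22, 0.001]
ft_force: [-0.2, 1.0, -1.1]
width: 59.7
grasp_force: 0.0
((588.9380493164062, 18.712326049804688), (199.60293579101562, 109.83008575439453), 89.62776184082031)
[[376.0, 220.0], [410.0, 128.0], [471.0, 151.0], [437.0, 243.0]]
26.8333 [ 589.98846824 -248.5648693   169.62740473] [ 0.09353424 -0.16470947  0.26234325]
```

Both sides stall solidly where they did before, the sanding block hasn't moved, and the hand is clear. I'm handing the job in.

```bash
python3 -c "
from workcell import ctrl
print(ctrl.close_job())"
```

```text
the job is handed in; nothing more can be done
None
```

I handed the job in at about 27 s with the white drawer front pressed home against both battens; the force rose with no further movement on each side. The tin, sanding block and bottle were left where they stood, and the hand finished clear.

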